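# Open the interlocked ring safe

## Robot

A 6-joint arm with a two-finger parallel gripper is mounted at the origin on a cart in front of the work surface, level with it; the furniture and walls round the work are solid. World frame = base frame: x ahead of the robot, y to its left, z up, the work surface at z = 0. Lengths are in m, angles in degrees, forces in N, time in s.
With the tool pointing down it reaches from about 0.375 to 0.9 m from the base axis. Payload 3.1 kg.
Tool frame: the origin (TCP) lies on the centre line of the jaws, within the pads' length; the fingertips stand 25 mm ahead of it and the grasp point (between the pads) lies 6 mm ahead of it; z points along the fingers, y is the line along which they close (so a half turn about z gives the same grasp; the last joint's range is limited). The gripper opens to 87 mm and grips with 3 to 60 N. Pads are 19 mm wide; open, the fingers measure 117 mm over their backs; the gripper's body (75 mm by 190 mm) begins 51 mm behind the grasp point.
Start: joints at [63.512, 30.224, 82.088, -0, 67.689, -10.227], TCP at [0.175, 0.6, 0.248] pointing down, gripper open.
Joint ranges: [-176.69, 176.69], [-43.24, 126.21], [12.49, 139.97], [-82, 262], [0, 151.66], [-163.58, 163.58]. Speed limits (degrees/s): [159.86, 159.86, 180, 180, 180, 180].

## Interface

Orientations are given as a 3x3 rotation matrix whose columns are the frame's x, y, z axes.
In Python, from rig import read_state, capture, camera_params, hand_in gives the robot as it stands.
- The arm moves only by the tool apply_moves, never from a script. Its argument "rows" is a list of rows, each an object of numbers: "x", "y", "z": the shift along the tool's x, y, z in mm; "rx", "ry", "rz": the turn, a rotation vector about the tool's x, y, z in units of 6 degrees (1.0 is 6 degrees); "claw": the closure in counts, from 0 (fully open) to 255 (shut). A call has 1 to 10 rows; each row is the pose to reach, as a shift and turn from the pose commanded when the call began, along the tool's axes at that moment; what a row does not reach only later rows make up. A row lasts 1/8 s, in which the tool goes at most 62.5 mm and 10.7 degrees, less where a joint would pass 70% of its speed; a pose out of reach is approached as far as the arm can. A call with a gripper value outside its range is refused whole. The fingers move at their own pace and stop on an object; the grip force is fixed at half the most. Time passes only in rows, so rows that repeat a pose let the fingers close. It gives the time, the measured TCP pose, the force, the opening and the grip force at its end, in the units of the state.
- read_state(): the state, without advancing time (a new reading comes with each control period).
- capture(name): name is "scene" or "top" or "wrist"; returns (picture, depth): 420x560x3 uint8, red, green, blue; 420x560 float32, m along the optical axis (not along the pixel's ray), 0 where there is no reading.
- camera_params(name): a dict with "fx", "fy", "cx", "cy" (pixels), "D" ([k1, k2, p1, p2, k3] as OpenCV has them; the pictures are not rectified), "xyz" and "orientation" of the camera in the world. Camera axes: x right, y up, looking along -z (the intrinsics and any distortion apply to the point x, -y, -z); pixel columns grow to the right and rows downward; lengths in m; the calibration is good to about 2 mm. A picture is of the moment at which its call begins: read the wrist's pose just before it. camera_params takes no time and is no camera call; for the wrist camera it gives the pose at the moment of the call.
- hand_in(): hands the job in; it is judged then, once.
The state is a dict: "time_s": time; "joint_positions": joint angles; "qvel": joint speeds; "tau": joint torques, N m; "position": TCP position; "tcp_rot": TCP orientation; "force": force on the tool from outside, world axes, zero at the start; "moment": the same for the moment, N m; "opening": opening from 0.0 (shut) to 1.0 (fully open); "grasp_force": force on a finger pad.
Only numpy, scipy, OpenCV 4.12 (cv2) and the standard library are available. Lean on these libraries where they do the work, as an engineer would, in place of code of your own. Each camera call takes 0.05 s, during which the arm holds its last target. There are 200 camera calls.

## Task

Open the ring safe: push its three levers fully back, away from the drawer side, one after another in the only order that its interlock allows this time (the order is reset daily and not marked, so feel gently which levers are blocked and never force one), then pull the drawer out to its stop and let go. Leave the bottle, cutters, steel block and loupe as they are.

Things in the scene. Friction and masses are not known exactly. Their poses are not given: they have to be found in the camera images.
- safe: grey steel box fixed to the worktop, 150 (x) by 200 (y) by 90 mm high; origin under its centre; its -x face is the drawer front, turned roughly to the robot. Three levers stand out of slots in its top at y = +55 (red), 0 (yellow), -55 mm (blue); their hinge axes run along y at x = +20, z = 55 mm. Every order of the levers is possible; nothing outside shows it.
- lever_left (a joint): angle of the red lever, rad: 0 leaning 0.45 rad from upright to the drawer side (-x of the safe), 0.9 at its buffered stop, leaning 0.45 to +x; above 0.78 counts as fully back. All levers stay where they are left. One is free at the start; a hidden sprung pin blocks each other until the right one before it is fully back.
- lever_middle (a joint): angle of the yellow lever, as the red one. Any free lever resists with about 2 to 4 N at the grip all the way; a blocked one moves only to about 0.1 rad, then stiffens by roughly 1.5 N per mm at the grip. Pushing or squeezing a lever with more than 20 N damages the lock.
- lever_right (a joint): angle of the blue lever, as the red one; levers start between 0 and 0.05
- lever_left_grip (a point): point on the axis of the red lever's grip, 85 mm from its hinge axis; z along the lever, x across it in the push direction. Levers are straight and reach 105 mm from the axis; the round grip is 17 mm thick and runs from 48 to 105 mm.
- lever_middle_grip (a point): the same point of the yellow lever
- lever_right_grip (a point): the same point of the blue lever
- drawer (a joint): how far the drawer is out, m: 0 shut, 0.06 at its stop; it slides towards -x of the safe with about 1.5 N of friction, and is bolted until all three levers are fully back
- drawer_handle (a point): middle of the drawer's dark upright pull fin, which stands 40 mm out from the front: 12 mm thick across y, from 22 to 62 mm high, with an 18 mm round bead at its outer end, 21 mm before this point. This point is 46 mm high; drawer shut, it is at x = -96, y = 0 mm of the safe. Pinch it across y from above.
- patina_bottle: brown dropper bottle, loose, 33 mm across, 102 mm high; origin under its centre; leave it standing
- side_cutters: side cutters with black grips, loose, 68 x 106 x 12 mm, lying; leave alone
- steel_block: square steel bench block, loose, 64 x 64 x 19 mm; leave alone
- loupe: folding loupe, loose, 27 x 54 x 14 mm; leave alone

How it is judged:
By the outcome, as a careful person would: the job done as asked, in the order asked, and still so for the second after the job is handed in, with the robot touching nothing.
It also fails if it takes over 72 s, if anything falls off the work surface, if the arm or the gripper's body presses on something with over 40 N, if the wrist force passes 120 N, or if a joint passes its speed limit or range.

## Working session

There is one attempt and no reset: what is moved stays moved. The work goes in short steps, Python scripts to look and compute and a tool call to move; the robot and the scene stay as the last step left them, time stands still between calls to the robot, and variables do not carry over. Pictures are saved under pics/ and viewed, at most 10 in all, crops included, and the job is handed in when it is done.

Besides the shell and the picture viewer there is one more tool, called as a command line: name --argument value ..., lists and objects as JSON in quotes. apply_moves: Moves the arm, as the interface text tells. Its arguments: {"type":"object","properties":{"rows":{"type":"array"}},"required":["rows"]}

```bash
mkdir -p pics; ls
cat > h.py <<'E'
import numpy as np, cv2
from rig import *
def snap(n,f):
    im,d=capture(n); cv2.imwrite(f'pics/{f}.png',im[:,:,::-1]); np.save(f'pics/{f}.npy',d); return im,d
def cloud(n,d,P=None):
    P=P or camera_params(n)
    K=np.array([[P['fx'],0,P['cx']],[0,P['fy'],P['cy']],[0,0,1.]])
    h,w=d.shape; v,u=np.mgrid[:h,:w]
    p=cv2.undistortPoints(np.stack([u,v],-1).reshape(-1,1,2).astype(float),K,np.array(P['D'],float)).reshape(h,w,2)
    c=np.stack([p[...,0]*d,-p[...,1]*d,-d],-1)
    return c@np.array(P['orientation']).T+np.array(P['xyz'])
E
python3 - <<'E'
from h import *
for n in('scene','top'): snap(n,n); p=camera_params(n); print(n,p)
s=read_state(); print(s)
E
```

```text
pics
scene {'fx': 402.0048369545288, 'fy': 402.0048369545288, 'cx': 284.2623329890083, 'cy': 210.6433060622269, 'D': array([-0.08124312,  0.        ,  0.        ,  0.        ,  0.        ]), 'xyz': array([0.24435729, 0.55080892, 0.77382356]), 'orientation': array([[-0.80557192,  0.42509483, -0.41273268],
       [-0.59235756, -0.56266407,  0.57664692],
       [ 0.01289977,  0.70901589,  0.70507451]])}
top {'fx': 404.2999877295186, 'fy': 404.2999877295186, 'cx': 275.71781311927145, 'cy': 208.87446452399558, 'D': array([-0.08192256,  0.        ,  0.        ,  0.        ,  0.        ]), 'xyz': array([0.525095  , 0.01749854, 1.02275908]), 'orientation': array([[ 2.95381920e-03,  9.96246499e-01, -8.65111997e-02],
       [-9.99563792e-01,  3.99285791e-04, -2.95307851e-02],
       [-2.93853986e-02,  8.65606914e-02,  9.95813107e-01]])}
{'time_s': 0.1, 'joint_positions': array([ 6.35135574e+01,  3.02737008e+01,  8.21497211e+01, -1.36078102e-03,
        6.76880779e+01, -1.02273433e+01]), 'qvel': array([ 0.10010228, -0.16839218, -0.23744988,  0.01554296, -0.03109063,
        0.06855501]), 'tau': array([-3.51681847e-04, -4.40985453e+01, -1.77148962e+01,  6.34675403e-02,
        5.34611510e-02, -4.59797934e-05]), 'position': array([0.17468943, 0.59945341, 0.24666502]), 'tcp_rot': array([[-9.60007795e-01,  2.79971988e-01, -8.48239943e-04],
       [ 2.79973086e-01,  9.60006252e-01, -1.75158075e-03],
       [ 3.23922102e-04, -1.91901553e-03, -9.99998106e-01]]), 'force': array([ 0.00567399, -1.07951019, -0.65315318]), 'moment': array([-0.01293008, -0.02771309, -0.00447214]), 'grasp_force': 0.0, 'opening': 1.0014740437111558}
```

View pics/top.png

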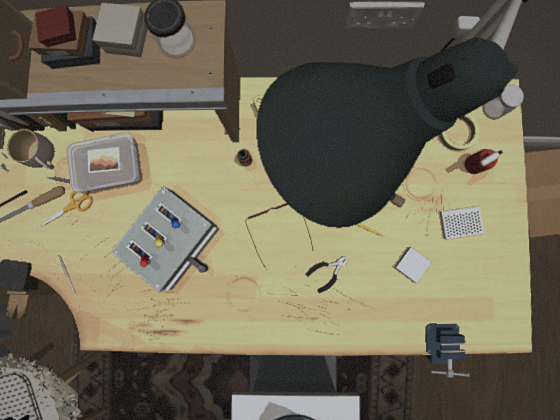

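View pics/scene.png

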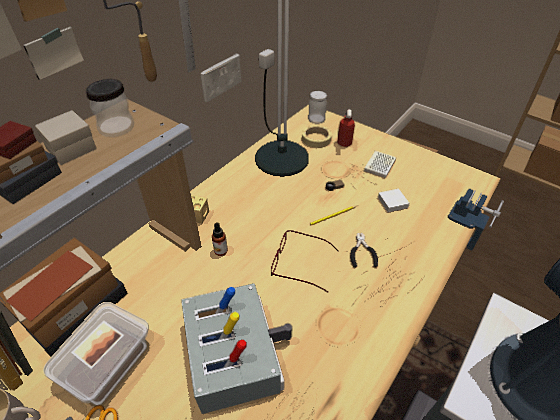

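Top view: safe centred near (165,238), its drawer fin at (198,265), red/yellow/blue levers at (145,262), (159,242) and (174,222). The lamp shade covers (340,140), and a shelf is at upper left above y=140. The scene view agrees.

Run:
```python
from h import *
d=np.load('pics/top.npy'); C=cloud('top',d)
for n in('top','scene'):
    C=cloud(n,np.load(f'pics/{n}.npy'))
    v,u=np.mgrid[:420,:560]
    m=(C[...,2]>.08)&(C[...,2]<.096)&((u>100)&(u<230)&(v>170)&(v<300) if n=='top' else (u>170)&(u<300)&(v>280))
    p=C[m]; r=cv2.minAreaRect((p[:,:2]*1000).astype(np.float32)); print(n,m.sum(),r,p[:,2].mean())
    im=cv2.imread(f'pics/{n}.png').astype(int)
    b,g,rr=im[...,0],im[...,1],im[...,2]
    reg=((u>110)&(u<230)&(v>180)&(v<300)) if n=='top' else (u>170)&(u<300)&(v>280)
    reg&=(C[...,2]>.1)&(C[...,2]<.18)
    for nm,k in(('red',(rr>90)&(g<60)&(b<70)),('yel',(rr>100)&(g>90)&(b<70)),('blu',(b>90)&(rr<60))):
        q=C[k&reg]; print(nm,len(q), q.mean(0).round(4) if len(q) else '', q[q[:,2].argmax()].round(4) if len(q) else '')
C=cloud('top',np.load('pics/top.npy'))
for u,v in[(340,140),(300,200),(230,60),(150,100),(238,130),(245,157),(100,160),(198,265),(207,271)]: print(u,v,C[v,u].round(3))
```

```text
top 4911 ((537.47998046875, 315.2371826171875), (151.47186279296875, 202.36581420898438), 52.40190505981445) 0.09022511792344785
red 36 [0.4842 0.3337 0.1479] [0.4843 0.3342 0.1539]
yel 21 [0.5327 0.3017 0.1426] [0.5324 0.2978 0.1528]
blu 38 [0.5683 0.2639 0.1488] [0.5718 0.2629 0.1536]
scene 7175 ((536.6249389648438, 317.5067138671875), (150.77976989746094, 201.86761474609375), 52.32801055908203) 0.09048258577319608
red 175 [0.4841 0.3446 0.1367] [0.4789 0.3387 0.1551]
yel 164 [0.5278 0.3115 0.1365] [0.5266 0.3068 0.1554]
blu 130 [0.5699 0.2753 0.1365] [0.565  0.2717 0.153 ]
340 140 [ 0.598 -0.02   0.742]
300 200 [0.56  0.008 0.706]
230 60 [0.925 0.143 0.184]
150 100 [0.775 0.259 0.349]
238 130 [0.814 0.144 0.019]
245 157 [0.732 0.12  0.073]
100 160 [0.73  0.482 0.066]
198 265 [0.474 0.231 0.061]
207 271 [0.456 0.221 0.002]
```

```bash
cat >> h.py <<'E'
from scipy.spatial.transform import Rotation as R
YAW=np.radians(52.37); O=np.array([.537,.3164,0])
S=np.array([[np.cos(YAW),-np.sin(YAW),0],[np.sin(YAW),np.cos(YAW),0],[0,0,1]])
RT=S@np.diag([-1,1,-1])
def rep():
    s=read_state(); p=(S.T@(s['position']-O))*1000; f=S.T@s['force']
    print('t',round(s['time_s'],2),'safe mm',p.round(1),'F',f.round(1),'open',round(s['opening'],2),'gf',round(s['grasp_force'],1),
      'dR',np.degrees(R.from_matrix(s['tcp_rot'].T@RT).as_rotvec()).round(2))
    return s
E
python3 - <<'E'
from h import *
s=rep(); M=s['tcp_rot']
t=O+S@np.array([-.065,.055,.248])
print('shift',(M.T@(t-np.array([.175,.6,.248]))*1000).round(1),'turn',R.from_matrix(M.T@RT).as_rotvec()/np.radians(6))
w=camera_params('wrist'); print((M.T@(w['xyz']-s['position'])*1000).round())
E
```

```text
t 0.1 safe mm [  3.  459.8 246.7] F [-0.9 -0.7 -0.7] open 1.0 gf 0.0 dR [ -0.09  -0.08 -68.63]
shift [-3.520e+02 -2.114e+02  3.000e-01] turn [ -0.01422753  -0.0136892  -11.43809312]
[  76.    2. -137.]
```

apply_moves --rows '[{"x": -352,"y": -211,"z": 0,"rz": -11.44,"claw": 255},{"x": -352,"y": -211,"z": 0,"rz": -11.44,"claw": 255},{"x": -352,"y": -211,"z": 0,"rz": -11.44,"claw": 255},{"x": -352,"y": -211,"z": 0,"rz": -11.44,"claw": 255},{"x": -352,"y": -211,"z": 0,"rz": -11.44,"claw": 255},{"x": -352,"y": -211,"z": 0,"rz": -11.44,"claw": 255},{"x": -352,"y": -211,"z": 0,"rz": -11.44,"claw": 255},{"x": -352,"y": -211,"z": 0,"rz": -11.44,"claw": 255},{"x": -352,"y": -211,"z": 0,"rz": -11.44,"claw": 255},{"x": -352,"y": -211,"z": 0,"rz": -11.44,"claw": 255}]'

```text
validation failed for argument at $.ro...
```

```bash
python3 -c "
from h import *
rep(); snap('wrist','w1')"
```

```text
t 0.1 safe mm [  3.  459.8 246.7] F [-0.9 -0.7 -0.7] open 1.0 gf 0.0 dR [ -0.09  -0.08 -68.63]
```

View pics/w1.png

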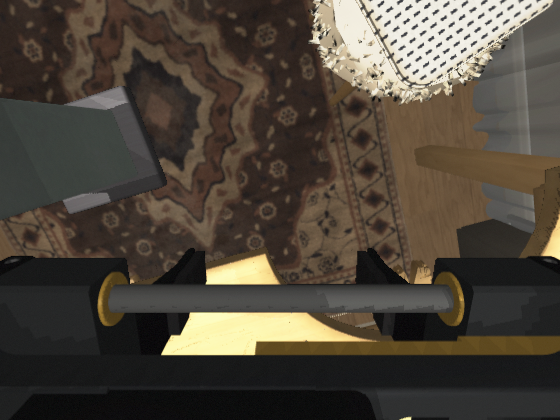

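The move was refused, so the wrist picture shows only the floor and the open jaws. I'll try a short version to find what the tool rejects.

apply_moves --rows '[{"x": -60,"y": -36,"z": 0,"rx": 0,"ry": 0,"rz": -1.7,"claw": 255}]'

```text
time_s: 0.28
position: [0.2156, 0.5564, 0.2472]
tcp_rot: [[-0.995, 0.097, 0.0], [0.097, 0.995, 0.002], [-0.0, 0.002, -1.0]]
force: [1.0, -0.3, -0.8]
opening: 0.951
grasp_force: 0.0
```

apply_moves --rows '[{"x": -256,"y": -224,"z": 0,"rx": 0,"ry": 0,"rz": -9.74,"claw": 255},{"x": -256,"y": -224,"z": 0,"rx": 0,"ry": 0,"rz": -9.74,"claw": 255},{"x": -256,"y": -224,"z": 0,"rx": 0,"ry": 0,"rz": -9.74,"claw": 255},{"x": -256,"y": -224,"z": 0,"rx": 0,"ry": 0,"rz": -9.74,"claw": 255},{"x": -256,"y": -224,"z": 0,"rx": 0,"ry": 0,"rz": -9.74,"claw": 255},{"x": -256,"y": -224,"z": 0,"rx": 0,"ry": 0,"rz": -9.74,"claw": 255},{"x": -256,"y": -224,"z": 0,"rx": 0,"ry": 0,"rz": -9.74,"claw": 255},{"x": -256,"y": -224,"z": 0,"rx": 0,"ry": 0,"rz": -9.74,"claw": 255},{"x": -256,"y": -224,"z": 0,"rx": 0,"ry": 0,"rz": -9.74,"claw": 255}]'

```text
time_s: 1.4
position: [0.4464, 0.3052, 0.2474]
tcp_rot: [[-0.611, -0.792, -0.001], [-0.792, 0.611, -0.0], [0.001, 0.001, -1.0]]
force: [0.1, 0.4, 0.4]
opening: 0.021
grasp_force: 0.0
```

```bash
python3 -c "
from h import *
rep(); snap('wrist','w2')"
```

```text
t 1.4 safe mm [-64.1  64.9 247.4] F [0.4 0.2 0.4] open 0.02 gf 0.0 dR [ 0.04 -0.04 -0.01]
```

View pics/w2.png

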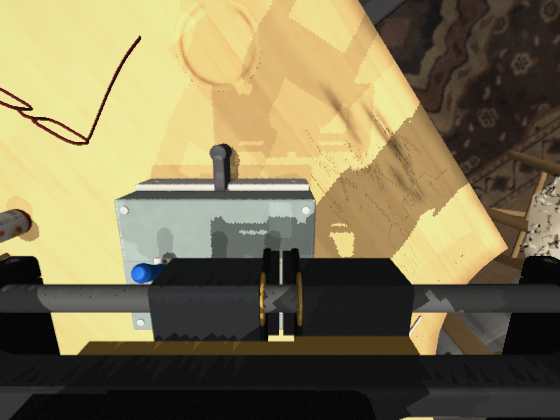

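Wrist view: the safe is below with its fin at (221,165) and the blue lever at (145,272). The jaws are shut at (282,270), near the red lever's row. Lowering in front of red.

apply_moves --rows '[{"x": 0,"y": -10,"z": 50,"rx": 0,"ry": 0,"rz": 0,"claw": 255},{"x": 0,"y": -10,"z": 97,"rx": 0,"ry": 0,"rz": 0,"claw": 255},{"x": 0,"y": -10,"z": 97,"rx": 0,"ry": 0,"rz": 0,"claw": 255},{"x": -4,"y": -10,"z": 97,"rx": 0,"ry": 0,"rz": 0,"claw": 255},{"x": -8,"y": -10,"z": 97,"rx": 0,"ry": 0,"rz": 0,"claw": 255},{"x": -8,"y": -10,"z": 97,"rx": 0,"ry": 0,"rz": 0,"claw": 255}]'

```text
time_s: 2.2
position: [0.4616, 0.3055, 0.1523]
tcp_rot: [[-0.611, -0.792, 0.004], [-0.792, 0.611, 0.001], [-0.003, -0.002, -1.0]]
force: [-0.6, -0.0, 0.3]
opening: 0.004
grasp_force: 0.0
```

```bash
python3 -c "
from h import *
rep()"
```

```text
t 2.2 safe mm [-54.6  53.  152.3] F [-0.4  0.5  0.3] open 0.0 gf 0.0 dR [-0.12  0.2  -0.04]
```

apply_moves --rows '[{"x": -3,"y": 0,"z": 0,"rx": 0,"ry": 0,"rz": 0,"claw": 255},{"x": -6,"y": 0,"z": 0,"rx": 0,"ry": 0,"rz": 0,"claw": 255},{"x": -9,"y": 0,"z": 0,"rx": 0,"ry": 0,"rz": 0,"claw": 255},{"x": -11,"y": 0,"z": 0,"rx": 0,"ry": 0,"rz": 0,"claw": 255},{"x": -11,"y": 0,"z": 0,"rx": 0,"ry": 0,"rz": 0,"claw": 255}]'

```text
time_s: 2.82
position: [0.4672, 0.3134, 0.1504]
tcp_rot: [[-0.612, -0.791, -0.0], [-0.791, 0.612, -0.0], [0.0, 0.0, -1.0]]
force: [-0.5, -0.7, 0.2]
opening: 0.005
grasp_force: 0.0
```

```bash
python3 -c "
from h import *
rep()"
```

```text
t 2.83 safe mm [-45.   53.4 150.4] F [-0.9 -0.   0.2] open 0.0 gf 0.0 dR [ 0.   -0.01 -0.07]
```

apply_moves --rows '[{"x": -2,"y": 0,"z": 0,"rx": 0,"ry": 0,"rz": 0,"claw": 255},{"x": -4,"y": 0,"z": 0,"rx": 0,"ry": 0,"rz": 0,"claw": 255},{"x": -6,"y": 0,"z": 0,"rx": 0,"ry": 0,"rz": 0,"claw": 255},{"x": -8,"y": 0,"z": 0,"rx": 0,"ry": 0,"rz": 0,"claw": 255},{"x": -8,"y": 0,"z": 0,"rx": 0,"ry": 0,"rz": 0,"claw": 255}]'

```text
time_s: 3.45
position: [0.4718, 0.3195, 0.1504]
tcp_rot: [[-0.611, -0.791, -0.001], [-0.791, 0.611, -0.001], [0.001, 0.0, -1.0]]
force: [-0.6, -0.4, 0.8]
opening: 0.004
grasp_force: 0.4
```

```bash
python3 -c "
from h import *
rep()"
```

```text
t 3.45 safe mm [-37.4  53.5 150.4] F [-0.7  0.2  0.8] open 0.0 gf 0.4 dR [ 0.01 -0.05 -0.06]
```

apply_moves --rows '[{"x": -2,"y": 0,"z": 0,"rx": 0,"ry": 0,"rz": 0,"claw": 255},{"x": -4,"y": 0,"z": 0,"rx": 0,"ry": 0,"rz": 0,"claw": 255},{"x": -4,"y": 0,"z": 0,"rx": 0,"ry": 0,"rz": 0,"claw": 255}]'

```text
time_s: 3.82
position: [0.4741, 0.3228, 0.1506]
tcp_rot: [[-0.612, -0.791, -0.001], [-0.791, 0.612, -0.0], [0.001, 0.001, -1.0]]
force: [-2.1, -2.8, 0.8]
opening: 0.004
grasp_force: 1.6
```

```bash
python3 -c "
from h import *
rep()"
```

```text
t 3.83 safe mm [-33.3  53.7 150.6] F [-3.5 -0.1  0.8] open 0.0 gf 1.6 dR [ 0.03 -0.04 -0.07]
```

apply_moves --rows '[{"x": -2,"y": 0,"z": 0,"rx": 0,"ry": 0,"rz": 0,"claw": 255},{"x": -4,"y": 0,"z": 0,"rx": 0,"ry": 0,"rz": 0,"claw": 255},{"x": -4,"y": 0,"z": 0,"rx": 0,"ry": 0,"rz": 0,"claw": 255}]'

```text
time_s: 4.2
position: [0.4768, 0.3261, 0.1505]
tcp_rot: [[-0.612, -0.791, -0.0], [-0.791, 0.612, -0.0], [0.0, 0.0, -1.0]]
force: [-2.4, -2.2, 2.8]
opening: 0.006
grasp_force: 1.8
```

apply_moves --rows '[{"x": -2,"y": 0,"z": 0,"rx": 0,"ry": 0,"rz": 0,"claw": 255},{"x": -3,"y": 0,"z": 0,"rx": 0,"ry": 0,"rz": 0,"claw": 255},{"x": -3,"y": 0,"z": 0,"rx": 0,"ry": 0,"rz": 0,"claw": 255}]'

```text
time_s: 4.58
position: [0.4784, 0.3281, 0.1505]
tcp_rot: [[-0.611, -0.791, -0.001], [-0.791, 0.611, -0.001], [0.001, 0.0, -1.0]]
force: [-4.0, -3.1, 4.5]
opening: 0.003
grasp_force: 2.6
```

```bash
python3 -c "
from h import *
rep()"
```

```text
t 4.58 safe mm [-26.5  53.6 150.5] F [-4.9  1.2  4.5] open 0.0 gf 2.6 dR [ 0.02 -0.07 -0.07]
```

apply_moves --rows '[{"x": -2,"y": 0,"z": 0,"rx": 0,"ry": 0,"rz": 0,"claw": 255},{"x": -3,"y": 0,"z": 0,"rx": 0,"ry": 0,"rz": 0,"claw": 255},{"x": -3,"y": 0,"z": 0,"rx": 0,"ry": 0,"rz": 0,"claw": 255}]'

```text
time_s: 4.95
position: [0.4797, 0.3299, 0.1506]
tcp_rot: [[-0.611, -0.791, -0.002], [-0.791, 0.611, -0.002], [0.003, 0.001, -1.0]]
force: [-4.5, -5.1, 5.5]
opening: 0.004
grasp_force: 3.5
```

```bash
python3 -c "
from h import *
rep()"
```

```text
t 4.95 safe mm [-24.3  53.7 150.6] F [-6.8  0.5  5.5] open 0.0 gf 3.5 dR [ 0.04 -0.17 -0.05]
```

apply_moves --rows '[{"x": 30,"y": 0,"z": 0,"rx": 0,"ry": 0,"rz": 0,"claw": 255},{"x": 30,"y": -54,"z": 0,"rx": 0,"ry": 0,"rz": 0,"claw": 255},{"x": 30,"y": -54,"z": 0,"rx": 0,"ry": 0,"rz": 0,"claw": 255},{"x": 20,"y": -54,"z": 0,"rx": 0,"ry": 0,"rz": 0,"claw": 255},{"x": 14,"y": -54,"z": 0,"rx": 0,"ry": 0,"rz": 0,"claw": 255},{"x": 11,"y": -54,"z": 0,"rx": 0,"ry": 0,"rz": 0,"claw": 255},{"x": 8,"y": -54,"z": 0,"rx": 0,"ry": 0,"rz": 0,"claw": 255},{"x": 6,"y": -54,"z": 0,"rx": 0,"ry": 0,"rz": 0,"claw": 255},{"x": 6,"y": -54,"z": 0,"rx": 0,"ry": 0,"rz": 0,"claw": 255}]'

```text
time_s: 6.08
position: [0.5194, 0.2933, 0.1504]
tcp_rot: [[-0.612, -0.791, -0.001], [-0.791, 0.612, 0.0], [-0.0, 0.001, -1.0]]
force: [-0.8, -1.0, 1.0]
opening: 0.009
grasp_force: 0.9
```

```bash
python3 -c "
from h import *
rep()"
```

```text
t 6.08 safe mm [-2.910e+01 -1.000e-01  1.504e+02] F [-1.3  0.   1. ] open 0.01 gf 0.9 dR [ 0.04  0.   -0.07]
```

apply_moves --rows '[{"x": -2,"y": 0,"z": 0,"rx": 0,"ry": 0,"rz": 0,"claw": 255},{"x": -4,"y": 0,"z": 0,"rx": 0,"ry": 0,"rz": 0,"claw": 255},{"x": -4,"y": 0,"z": 0,"rx": 0,"ry": 0,"rz": 0,"claw": 255}]'

```text
time_s: 6.45
position: [0.5223, 0.2963, 0.1505]
tcp_rot: [[-0.612, -0.791, 0.0], [-0.791, 0.612, 0.0], [-0.0, 0.0, -1.0]]
force: [-0.8, -0.9, 1.2]
opening: 0.005
grasp_force: 0.9
```

```bash
python3 -c "
from h import *
rep()"
```

```text
t 6.45 safe mm [-24.9  -0.6 150.5] F [-1.2  0.1  1.2] open 0.01 gf 0.9 dR [ 0.01  0.03 -0.08]
```

apply_moves --rows '[{"x": -2,"y": 0,"z": 0,"rx": 0,"ry": 0,"rz": 0,"claw": 255},{"x": -4,"y": 0,"z": 0,"rx": 0,"ry": 0,"rz": 0,"claw": 255},{"x": -4,"y": 0,"z": 0,"rx": 0,"ry": 0,"rz": 0,"claw": 255}]'

```text
time_s: 6.82
position: [0.5249, 0.2995, 0.1506]
tcp_rot: [[-0.612, -0.791, 0.001], [-0.791, 0.612, 0.0], [-0.001, -0.0, -1.0]]
force: [-0.6, -1.2, 1.0]
opening: 0.005
grasp_force: 0.7
```

apply_moves --rows '[{"x": -2,"y": 0,"z": 0,"rx": 0,"ry": 0,"rz": 0,"claw": 255},{"x": -4,"y": 0,"z": 0,"rx": 0,"ry": 0,"rz": 0,"claw": 255},{"x": -4,"y": 0,"z": 0,"rx": 0,"ry": 0,"rz": 0,"claw": 255}]'

```text
time_s: 7.2
position: [0.5273, 0.3027, 0.1506]
tcp_rot: [[-0.612, -0.791, 0.001], [-0.791, 0.612, 0.0], [-0.001, -0.0, -1.0]]
force: [0.0, -1.1, 1.2]
opening: 0.004
grasp_force: 0.7
```

```bash
python3 -c "
from h import *
rep()"
```

```text
t 7.2 safe mm [-16.7  -0.7 150.6] F [-0.9 -0.7  1.2] open 0.0 gf 0.7 dR [-0.02  0.04 -0.07]
```

apply_moves --rows '[{"x": -5,"y": 0,"z": 0,"rx": 0,"ry": 0,"rz": 0,"claw": 255},{"x": -10,"y": 0,"z": 0,"rx": 0,"ry": 0,"rz": 0,"claw": 255},{"x": -15,"y": 0,"z": 0,"rx": 0,"ry": 0,"rz": 0,"claw": 255},{"x": -20,"y": 0,"z": 0,"rx": 0,"ry": 0,"rz": 0,"claw": 255},{"x": -20,"y": 0,"z": 0,"rx": 0,"ry": 0,"rz": 0,"claw": 255}]'

```text
time_s: 7.82
position: [0.5398, 0.3189, 0.1505]
tcp_rot: [[-0.611, -0.791, 0.001], [-0.791, 0.611, 0.001], [-0.001, -0.0, -1.0]]
force: [-1.1, -0.2, 1.0]
opening: 0.004
grasp_force: 0.0
```

apply_moves --rows '[{"x": -5,"y": 0,"z": 0,"rx": 0,"ry": 0,"rz": 0,"claw": 255},{"x": -10,"y": 0,"z": 0,"rx": 0,"ry": 0,"rz": 0,"claw": 255},{"x": -15,"y": 0,"z": 0,"rx": 0,"ry": 0,"rz": 0,"claw": 255},{"x": -20,"y": 0,"z": 0,"rx": 0,"ry": 0,"rz": 0,"claw": 255},{"x": -20,"y": 0,"z": 0,"rx": 0,"ry": 0,"rz": 0,"claw": 255}]'

```text
time_s: 8.45
position: [0.5518, 0.3346, 0.1503]
tcp_rot: [[-0.611, -0.791, 0.001], [-0.791, 0.611, 0.001], [-0.001, -0.0, -1.0]]
force: [-0.4, -0.4, -0.8]
opening: 0.004
grasp_force: 0.3
```

```bash
python3 -c "
from h import *
rep()"
```

```text
t 8.45 safe mm [ 23.5  -0.6 150.3] F [-0.6  0.  -0.8] open 0.0 gf 0.3 dR [-0.    0.05 -0.07]
```

apply_moves --rows '[{"x": -3,"y": 0,"z": 0,"rx": 0,"ry": 0,"rz": 0,"claw": 255},{"x": -6,"y": 0,"z": 0,"rx": 0,"ry": 0,"rz": 0,"claw": 255},{"x": -8,"y": 0,"z": 0,"rx": 0,"ry": 0,"rz": 0,"claw": 255},{"x": -8,"y": 0,"z": 0,"rx": 0,"ry": 0,"rz": 0,"claw": 255}]'

```text
time_s: 8.95
position: [0.5565, 0.3407, 0.1506]
tcp_rot: [[-0.612, -0.791, 0.0], [-0.791, 0.612, 0.0], [-0.001, -0.0, -1.0]]
force: [-0.4, -1.1, -0.0]
opening: 0.006
grasp_force: 0.6
```

```bash
python3 -c "
from h import *
rep(); im,d=snap('scene','s2')
cv2.imwrite('pics/s2c.png',cv2.resize(im[230:420,130:350,::-1],None,fx=3,fy=3))"
```

```text
t 8.95 safe mm [ 31.2  -0.6 150.6] F [-1.1 -0.3 -0. ] open 0.01 gf 0.6 dR [-0.    0.03 -0.07]
```

View pics/s2c.png

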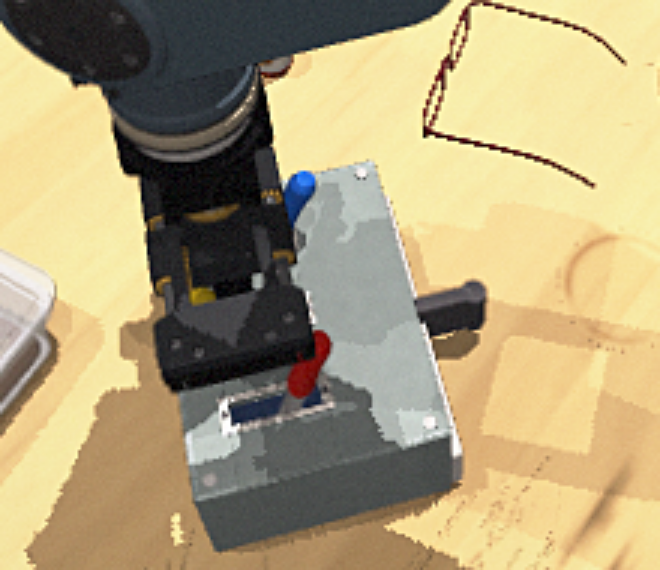

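The crop shows yellow at (203,297), pushed well back behind the fingers. Red (308,365) and blue (300,195) still lean forward.

apply_moves --rows '[{"x": -2,"y": 0,"z": 0,"rx": 0,"ry": 0,"rz": 0,"claw": 255},{"x": -4,"y": 0,"z": 0,"rx": 0,"ry": 0,"rz": 0,"claw": 255},{"x": -4,"y": 0,"z": 0,"rx": 0,"ry": 0,"rz": 0,"claw": 255}]'

```text
time_s: 9.38
position: [0.559, 0.3438, 0.1506]
tcp_rot: [[-0.612, -0.791, 0.0], [-0.791, 0.612, 0.0], [-0.001, -0.0, -1.0]]
force: [-0.9, -1.0, -0.3]
opening: 0.001
grasp_force: 0.6
```

apply_moves --rows '[{"x": -2,"y": 0,"z": 0,"rx": 0,"ry": 0,"rz": 0,"claw": 255},{"x": -3,"y": 0,"z": 0,"rx": 0,"ry": 0,"rz": 0,"claw": 255},{"x": -3,"y": 0,"z": 0,"rx": 0,"ry": 0,"rz": 0,"claw": 255}]'

```text
time_s: 9.75
position: [0.5601, 0.3453, 0.1504]
tcp_rot: [[-0.611, -0.791, -0.002], [-0.791, 0.611, -0.001], [0.002, 0.0, -1.0]]
force: [-2.6, -4.4, 1.0]
opening: 0.007
grasp_force: 2.4
```

```bash
python3 -c "
from h import *
rep()"
```

```text
t 9.75 safe mm [ 37.   -0.6 150.4] F [-5.  -0.6  1. ] open 0.01 gf 2.4 dR [ 0.02 -0.12 -0.07]
```

apply_moves --rows '[{"x": 45,"y": 0,"z": 0,"rx": 0,"ry": 0,"rz": 0,"claw": 255},{"x": 90,"y": 0,"z": 0,"rx": 0,"ry": 0,"rz": 0,"claw": 255},{"x": 90,"y": -54,"z": 0,"rx": 0,"ry": 0,"rz": 0,"claw": 255},{"x": 90,"y": -54,"z": 0,"rx": 0,"ry": 0,"rz": 0,"claw": 255},{"x": 78,"y": -54,"z": 0,"rx": 0,"ry": 0,"rz": 0,"claw": 255},{"x": 73,"y": -54,"z": 0,"rx": 0,"ry": 0,"rz": 0,"claw": 255},{"x": 70,"y": -54,"z": 0,"rx": 0,"ry": 0,"rz": 0,"claw": 255},{"x": 67,"y": -54,"z": 0,"rx": 0,"ry": 0,"rz": 0,"claw": 255},{"x": 67,"y": -54,"z": 0,"rx": 0,"ry": 0,"rz": 0,"claw": 255}]'

```text
time_s: 10.88
position: [0.5621, 0.2603, 0.1505]
tcp_rot: [[-0.611, -0.791, -0.0], [-0.791, 0.611, 0.0], [0.0, 0.0, -1.0]]
force: [-2.7, -2.7, 2.7]
opening: 0.001
grasp_force: 1.4
```

apply_moves --rows '[{"x": -2,"y": 0,"z": 0,"rx": 0,"ry": 0,"rz": 0,"claw": 255},{"x": -4,"y": 0,"z": 0,"rx": 0,"ry": 0,"rz": 0,"claw": 255},{"x": -4,"y": 0,"z": 0,"rx": 0,"ry": 0,"rz": 0,"claw": 255}]'

```text
time_s: 11.25
position: [0.5642, 0.2627, 0.1505]
tcp_rot: [[-0.612, -0.791, -0.002], [-0.791, 0.612, -0.001], [0.002, 0.001, -1.0]]
force: [-3.1, -4.7, 3.9]
opening: 0.008
grasp_force: 2.6
```

```bash
python3 -c "
from h import *
rep()"
```

```text
t 11.25 safe mm [-25.9 -54.3 150.5] F [-5.6 -0.4  3.9] open 0.01 gf 2.6 dR [ 0.04 -0.09 -0.07]
```

apply_moves --rows '[{"x": -2,"y": 0,"z": 0,"rx": 0,"ry": 0,"rz": 0,"claw": 255},{"x": -3,"y": 0,"z": 0,"rx": 0,"ry": 0,"rz": 0,"claw": 255},{"x": -3,"y": 0,"z": 0,"rx": 0,"ry": 0,"rz": 0,"claw": 255}]'

```text
time_s: 11.62
position: [0.5656, 0.2644, 0.1507]
tcp_rot: [[-0.611, -0.791, -0.003], [-0.791, 0.611, -0.002], [0.004, 0.001, -1.0]]
force: [-3.1, -6.0, 5.0]
opening: 0.006
grasp_force: 3.8
```

```bash
python3 -c "
from h import *
rep()"
```

```text
t 11.62 safe mm [-23.8 -54.4 150.7] F [-6.6 -1.2  5. ] open 0.01 gf 3.8 dR [ 0.05 -0.2  -0.06]
```

Blue is blocked, so red should be next.

apply_moves --rows '[{"x": 32,"y": 0,"z": 0,"rx": 0,"ry": 0,"rz": 0,"claw": 255},{"x": 32,"y": 55,"z": 0,"rx": 0,"ry": 0,"rz": 0,"claw": 255},{"x": 32,"y": 109,"z": 0,"rx": 0,"ry": 0,"rz": 0,"claw": 255},{"x": 32,"y": 109,"z": 0,"rx": 0,"ry": 0,"rz": 0,"claw": 255},{"x": 20,"y": 109,"z": 0,"rx": 0,"ry": 0,"rz": 0,"claw": 255},{"x": 12,"y": 109,"z": 0,"rx": 0,"ry": 0,"rz": 0,"claw": 255},{"x": 7,"y": 109,"z": 0,"rx": 0,"ry": 0,"rz": 0,"claw": 255},{"x": 3,"y": 109,"z": 0,"rx": 0,"ry": 0,"rz": 0,"claw": 255},{"x": 1,"y": 109,"z": 0,"rx": 0,"ry": 0,"rz": 0,"claw": 255},{"x": 1,"y": 109,"z": 0,"rx": 0,"ry": 0,"rz": 0,"claw": 255}]'

```text
time_s: 12.88
position: [0.4798, 0.331, 0.1505]
tcp_rot: [[-0.612, -0.791, -0.0], [-0.791, 0.612, -0.0], [0.0, -0.0, -1.0]]
force: [-0.1, -2.8, 1.4]
opening: 0.003
grasp_force: 0.9
```

apply_moves --rows '[{"x": -2,"y": 0,"z": 0,"rx": 0,"ry": 0,"rz": 0,"claw": 255},{"x": -4,"y": 0,"z": 0,"rx": 0,"ry": 0,"rz": 0,"claw": 255},{"x": -4,"y": 0,"z": 0,"rx": 0,"ry": 0,"rz": 0,"claw": 255}]'

```text
time_s: 13.25
position: [0.4823, 0.3348, 0.1506]
tcp_rot: [[-0.612, -0.791, 0.0], [-0.791, 0.612, 0.0], [-0.0, 0.0, -1.0]]
force: [-0.2, -1.6, 1.9]
opening: 0.006
grasp_force: 0.8
```

```bash
python3 -c "
from h import *
rep()"
```

```text
t 13.25 safe mm [-18.8  54.5 150.6] F [-1.4 -0.8  1.9] open 0.01 gf 0.8 dR [ 0.01  0.02 -0.07]
```

Red is free now. I'll continue to its stop, at x≈37.

apply_moves --rows '[{"x": -5,"y": 0,"z": 0,"rx": 0,"ry": 0,"rz": 0,"claw": 255},{"x": -10,"y": 0,"z": 0,"rx": 0,"ry": 0,"rz": 0,"claw": 255},{"x": -15,"y": 0,"z": 0,"rx": 0,"ry": 0,"rz": 0,"claw": 255},{"x": -20,"y": 0,"z": 0,"rx": 0,"ry": 0,"rz": 0,"claw": 255},{"x": -20,"y": 0,"z": 0,"rx": 0,"ry": 0,"rz": 0,"claw": 255}]'

```text
time_s: 13.88
position: [0.4952, 0.3511, 0.1505]
tcp_rot: [[-0.611, -0.791, 0.001], [-0.791, 0.611, 0.001], [-0.002, -0.0, -1.0]]
force: [1.0, 1.0, 0.8]
opening: 0.009
grasp_force: 0.0
```

apply_moves --rows '[{"x": -5,"y": 0,"z": 0,"rx": 0,"ry": 0,"rz": 0,"claw": 255},{"x": -10,"y": 0,"z": 0,"rx": 0,"ry": 0,"rz": 0,"claw": 255},{"x": -15,"y": 0,"z": 0,"rx": 0,"ry": 0,"rz": 0,"claw": 255},{"x": -20,"y": 0,"z": 0,"rx": 0,"ry": 0,"rz": 0,"claw": 255},{"x": -25,"y": 0,"z": 0,"rx": 0,"ry": 0,"rz": 0,"claw": 255},{"x": -30,"y": 0,"z": 0,"rx": 0,"ry": 0,"rz": 0,"claw": 255},{"x": -30,"y": 0,"z": 0,"rx": 0,"ry": 0,"rz": 0,"claw": 255}]'

```text
time_s: 14.75
position: [0.5134, 0.3746, 0.1505]
tcp_rot: [[-0.612, -0.791, 0.001], [-0.791, 0.612, 0.001], [-0.001, -0.0, -1.0]]
force: [-1.4, -0.4, -0.4]
opening: 0.003
grasp_force: 0.3
```

```bash
python3 -c "
from h import *
rep()"
```

```text
t 14.75 safe mm [ 31.7  54.3 150.5] F [-1.2  0.8 -0.4] open 0.0 gf 0.3 dR [-0.01  0.07 -0.07]
```

apply_moves --rows '[{"x": -2,"y": 0,"z": 0,"rx": 0,"ry": 0,"rz": 0,"claw": 255},{"x": -4,"y": 0,"z": 0,"rx": 0,"ry": 0,"rz": 0,"claw": 255},{"x": -6,"y": 0,"z": 0,"rx": 0,"ry": 0,"rz": 0,"claw": 255},{"x": -6,"y": 0,"z": 0,"rx": 0,"ry": 0,"rz": 0,"claw": 255}]'

```text
time_s: 15.25
position: [0.5164, 0.3787, 0.1505]
tcp_rot: [[-0.611, -0.791, -0.0], [-0.791, 0.611, -0.0], [0.001, 0.0, -1.0]]
force: [-2.2, -1.6, -0.0]
opening: 0.01
grasp_force: 1.2
```

```bash
python3 -c "
from h import *
rep()"
```

```text
t 15.25 safe mm [ 36.7  54.3 150.5] F [-2.6  0.8 -0. ] open 0.01 gf 1.2 dR [ 0.   -0.04 -0.07]
```

One more small nudge (2 mm), then on to blue.

apply_moves --rows '[{"x": -2,"y": 0,"z": 0,"rx": 0,"ry": 0,"rz": 0,"claw": 255},{"x": -2,"y": 0,"z": 0,"rx": 0,"ry": 0,"rz": 0,"claw": 255}]'

```text
time_s: 15.5
position: [0.5166, 0.379, 0.1503]
tcp_rot: [[-0.611, -0.791, -0.003], [-0.791, 0.611, -0.003], [0.005, 0.001, -1.0]]
force: [-2.9, -6.0, 1.7]
opening: 0.008
grasp_force: 3.1
```

```bash
python3 -c "
from h import *
rep()"
```

```text
t 15.5 safe mm [ 37.1  54.4 150.3] F [-6.6 -1.4  1.7] open 0.01 gf 3.1 dR [ 0.03 -0.26 -0.05]
```

apply_moves --rows '[{"x": 45,"y": 0,"z": 0,"rx": 0,"ry": 0,"rz": 0,"claw": 255},{"x": 93,"y": 0,"z": 0,"rx": 0,"ry": 0,"rz": 0,"claw": 255},{"x": 93,"y": -54,"z": 0,"rx": 0,"ry": 0,"rz": 0,"claw": 255},{"x": 93,"y": -109,"z": 0,"rx": 0,"ry": 0,"rz": 0,"claw": 255},{"x": 93,"y": -109,"z": 0,"rx": 0,"ry": 0,"rz": 0,"claw": 255},{"x": 80,"y": -109,"z": 0,"rx": 0,"ry": 0,"rz": 0,"claw": 255},{"x": 72,"y": -109,"z": 0,"rx": 0,"ry": 0,"rz": 0,"claw": 255},{"x": 67,"y": -109,"z": 0,"rx": 0,"ry": 0,"rz": 0,"claw": 255},{"x": 63,"y": -109,"z": 0,"rx": 0,"ry": 0,"rz": 0,"claw": 255},{"x": 63,"y": -109,"z": 0,"rx": 0,"ry": 0,"rz": 0,"claw": 255}]'

```text
time_s: 16.75
position: [0.565, 0.2643, 0.1504]
tcp_rot: [[-0.611, -0.792, -0.001], [-0.792, 0.611, -0.0], [0.0, 0.0, -1.0]]
force: [-0.5, -0.0, 0.5]
opening: 0.006
grasp_force: 0.2
```

apply_moves --rows '[{"x": -2,"y": 0,"z": 0,"rx": 0,"ry": 0,"rz": 0,"claw": 255},{"x": -4,"y": 0,"z": 0,"rx": 0,"ry": 0,"rz": 0,"claw": 255},{"x": -4,"y": 0,"z": 0,"rx": 0,"ry": 0,"rz": 0,"claw": 255}]'

```text
time_s: 17.12
position: [0.5679, 0.267, 0.1506]
tcp_rot: [[-0.612, -0.791, -0.0], [-0.791, 0.612, 0.0], [-0.0, 0.0, -1.0]]
force: [-1.6, -0.9, 0.3]
opening: 0.007
grasp_force: 0.9
```

```bash
python3 -c "
from h import *
rep()"
```

```text
t 17.12 safe mm [-20.2 -54.6 150.6] F [-1.6  0.7  0.3] open 0.01 gf 0.9 dR [ 0.01  0.   -0.09]
```

Blue is free. Taking it to its stop in two calls.

apply_moves --rows '[{"x": -4,"y": 0,"z": 0,"rx": 0,"ry": 0,"rz": 0,"claw": 255},{"x": -8,"y": 0,"z": 0,"rx": 0,"ry": 0,"rz": 0,"claw": 255},{"x": -12,"y": 0,"z": 0,"rx": 0,"ry": 0,"rz": 0,"claw": 255},{"x": -12,"y": 0,"z": 0,"rx": 0,"ry": 0,"rz": 0,"claw": 255}]'

```text
time_s: 17.62
position: [0.5759, 0.2771, 0.1505]
tcp_rot: [[-0.612, -0.791, 0.001], [-0.791, 0.612, 0.001], [-0.001, -0.001, -1.0]]
force: [-0.3, -0.4, 0.0]
opening: 0.005
grasp_force: 0.1
```

apply_moves --rows '[{"x": -5,"y": 0,"z": 0,"rx": 0,"ry": 0,"rz": 0,"claw": 255},{"x": -10,"y": 0,"z": 0,"rx": 0,"ry": 0,"rz": 0,"claw": 255},{"x": -15,"y": 0,"z": 0,"rx": 0,"ry": 0,"rz": 0,"claw": 255},{"x": -20,"y": 0,"z": 0,"rx": 0,"ry": 0,"rz": 0,"claw": 255},{"x": -25,"y": 0,"z": 0,"rx": 0,"ry": 0,"rz": 0,"claw": 255},{"x": -30,"y": 0,"z": 0,"rx": 0,"ry": 0,"rz": 0,"claw": 255},{"x": -35,"y": 0,"z": 0,"rx": 0,"ry": 0,"rz": 0,"claw": 255},{"x": -40,"y": 0,"z": 0,"rx": 0,"ry": 0,"rz": 0,"claw": 255},{"x": -40,"y": 0,"z": 0,"rx": 0,"ry": 0,"rz": 0,"claw": 255}]'

```text
time_s: 18.75
position: [0.6, 0.3088, 0.1504]
tcp_rot: [[-0.612, -0.791, 0.0], [-0.791, 0.612, 0.001], [-0.001, 0.0, -1.0]]
force: [-0.4, -0.6, 0.3]
opening: 0.003
grasp_force: 0.3
```

```bash
python3 -c "
from h import *
rep()"
```

```text
t 18.75 safe mm [ 32.5 -54.5 150.4] F [-0.7 -0.1  0.3] open 0.0 gf 0.3 dR [ 0.01  0.05 -0.07]
```

apply_moves --rows '[{"x": -2,"y": 0,"z": 0,"rx": 0,"ry": 0,"rz": 0,"claw": 255},{"x": -4,"y": 0,"z": 0,"rx": 0,"ry": 0,"rz": 0,"claw": 255},{"x": -6,"y": 0,"z": 0,"rx": 0,"ry": 0,"rz": 0,"claw": 255},{"x": -6,"y": 0,"z": 0,"rx": 0,"ry": 0,"rz": 0,"claw": 255}]'

```text
time_s: 19.25
position: [0.6027, 0.3123, 0.1504]
tcp_rot: [[-0.611, -0.791, -0.002], [-0.791, 0.611, -0.001], [0.002, 0.001, -1.0]]
force: [-2.7, -3.5, 1.1]
opening: 0.007
grasp_force: 2.2
```

```bash
python3 -c "
from h import *
rep()"
```

```text
t 19.25 safe mm [ 36.9 -54.6 150.4] F [-4.4  0.   1.1] open 0.01 gf 2.2 dR [ 0.03 -0.13 -0.07]
```

Blue is at its stop. Moving above the drawer fin with the jaws opening.

apply_moves --rows '[{"x": 45,"y": 0,"z": 0,"rx": 0,"ry": 0,"rz": 0,"claw": 255},{"x": 90,"y": 0,"z": -10,"rx": 0,"ry": 0,"rz": 0,"claw": 255},{"x": 133,"y": 30,"z": -10,"rx": 0,"ry": 0,"rz": 0,"claw": 110},{"x": 133,"y": 54.5,"z": -10,"rx": 0,"ry": 0,"rz": 0,"claw": 110},{"x": 133,"y": 54.5,"z": -10,"rx": 0,"ry": 0,"rz": 0,"claw": 110},{"x": 133,"y": 54.5,"z": -10,"rx": 0,"ry": 0,"rz": 0,"claw": 110}]'

```text
time_s: 20.0
position: [0.4815, 0.2422, 0.1611]
tcp_rot: [[-0.611, -0.792, 0.005], [-0.792, 0.611, 0.001], [-0.004, -0.003, -1.0]]
force: [0.1, 0.7, -0.8]
opening: 0.377
grasp_force: 0.0
```

```bash
python3 -c "
from h import *
rep(); snap('wrist','w3'); im,d=snap('top','t3'); cv2.imwrite('pics/t3c.png',cv2.resize(im[170:310,90:250,::-1],None,fx=4,fy=4))"
```

```text
t 20.0 safe mm [-92.7  -1.3 161.1] F [ 0.6  0.4 -0.8] open 0.38 gf 0.0 dR [-0.16  0.22 -0.02]
```

View pics/w3.png

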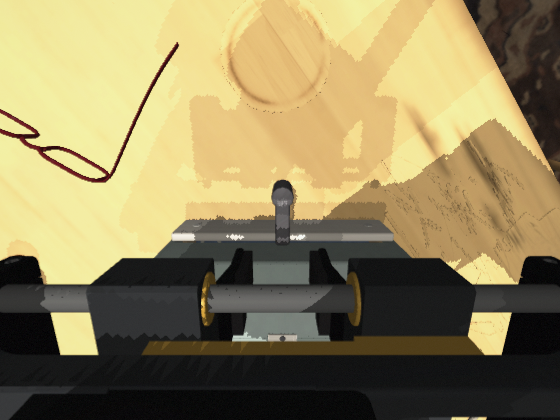

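View pics/t3c.png

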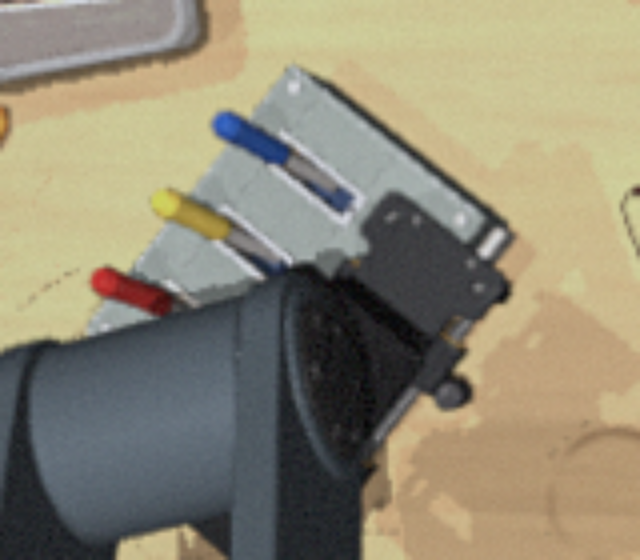

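All three levers lie fully back and parallel. In the wrist view the fin (283,215) is centred between the fingers. I'll check the fin's position by depth.

```bash
python3 -c "
from h import *
rep(); C=cloud('wrist',np.load('pics/w3.npy')); p=((C[170:250,255:310]-O)@S*1000).reshape(-1,3)
q=p[(p[:,2]>50)&(p[:,2]<75)]; print(len(q),q.min(0),q.max(0),q.mean(0)); b=q[q[:,0]<-110]; print(b[:,1].min(),b[:,1].max())"
```

```text
t 20.1 safe mm [-93.4  -1.3 160.7] F [ 0.6  0.  -0.6] open 0.47 gf 0.0 dR [-0.1   0.14 -0.06]
1327 [-124.40211694  -23.0431901    50.10355768] [-72.32943461  23.44073338  66.05850416] [-94.73615391   0.13458874  60.56240741]
-8.618839521447649 9.023665451219339
```

apply_moves --rows '[{"x": 1,"y": 0.5,"z": 50,"rx": 0,"ry": 0,"rz": 0,"claw": 110},{"x": 1,"y": 0.5,"z": 85,"rx": 0,"ry": 0,"rz": 0,"claw": 110},{"x": 1,"y": 0.5,"z": 104,"rx": 0,"ry": 0,"rz": 0,"claw": 110},{"x": 1,"y": 0.5,"z": 104,"rx": 0,"ry": 0,"rz": 0,"claw": 110},{"x": 1,"y": 0.5,"z": 104,"rx": 0,"ry": 0,"rz": 0,"claw": 110}]'

```text
time_s: 20.72
position: [0.4791, 0.2407, 0.057]
tcp_rot: [[-0.612, -0.791, 0.002], [-0.791, 0.612, 0.0], [-0.001, -0.001, -1.0]]
force: [-0.3, -0.3, 0.0]
opening: 0.567
grasp_force: 0.0
```

```bash
python3 -c "
from h import *
rep()"
```

```text
t 20.73 safe mm [-95.3  -0.3  57. ] F [-0.4  0.1  0. ] open 0.57 gf 0.0 dR [-0.06  0.08 -0.08]
```

apply_moves --rows '[{"x": 0,"y": 0,"z": 0,"rx": 0,"ry": 0,"rz": 0,"claw": 255},{"x": 0,"y": 0,"z": 0,"rx": 0,"ry": 0,"rz": 0,"claw": 255},{"x": 0,"y": 0,"z": 0,"rx": 0,"ry": 0,"rz": 0,"claw": 255},{"x": 0,"y": 0,"z": 0,"rx": 0,"ry": 0,"rz": 0,"claw": 255},{"x": 0,"y": 0,"z": 0,"rx": 0,"ry": 0,"rz": 0,"claw": 255},{"x": 0,"y": 0,"z": 0,"rx": 0,"ry": 0,"rz": 0,"claw": 255}]'

```text
time_s: 21.48
position: [0.4786, 0.2401, 0.0567]
tcp_rot: [[-0.611, -0.791, 0.001], [-0.791, 0.611, -0.0], [-0.0, -0.001, -1.0]]
force: [2.8, -3.2, 1.1]
opening: 0.139
grasp_force: 30.0
```

```bash
python3 -c "
from h import *
rep()"
```

```text
t 21.48 safe mm [-96.   -0.3  56.7] F [-0.8 -4.2  1.1] open 0.14 gf 30.0 dR [-0.07  0.02 -0.06]
```

Gripped (opening 0.139 ≈ 12 mm). Pulling gently.

apply_moves --rows '[{"x": 5,"y": 0,"z": 0,"rx": 0,"ry": 0,"rz": 0,"claw": 255},{"x": 10,"y": 0,"z": 0,"rx": 0,"ry": 0,"rz": 0,"claw": 255},{"x": 16,"y": 0,"z": 0,"rx": 0,"ry": 0,"rz": 0,"claw": 255},{"x": 22,"y": 0,"z": 0,"rx": 0,"ry": 0,"rz": 0,"claw": 255},{"x": 28,"y": 0,"z": 0,"rx": 0,"ry": 0,"rz": 0,"claw": 255},{"x": 34,"y": 0,"z": 0,"rx": 0,"ry": 0,"rz": 0,"claw": 255},{"x": 40,"y": 0,"z": 0,"rx": 0,"ry": 0,"rz": 0,"claw": 255},{"x": 46,"y": 0,"z": 0,"rx": 0,"ry": 0,"rz": 0,"claw": 255},{"x": 52,"y": 0,"z": 0,"rx": 0,"ry": 0,"rz": 0,"claw": 255},{"x": 55,"y": 0,"z": 0,"rx": 0,"ry": 0,"rz": 0,"claw": 255}]'

```text
time_s: 22.72
position: [0.4451, 0.1966, 0.0567]
tcp_rot: [[-0.612, -0.791, 0.002], [-0.791, 0.612, 0.0], [-0.002, -0.002, -1.0]]
force: [4.1, -1.9, -1.1]
opening: 0.14
grasp_force: 30.0
```

apply_moves --rows '[{"x": 2,"y": 0,"z": 0,"rx": 0,"ry": 0,"rz": 0,"claw": 255},{"x": 4,"y": 0,"z": 0,"rx": 0,"ry": 0,"rz": 0,"claw": 255},{"x": 6,"y": 0,"z": 0,"rx": 0,"ry": 0,"rz": 0,"claw": 255},{"x": 7,"y": 0,"z": 0,"rx": 0,"ry": 0,"rz": 0,"claw": 255},{"x": 7,"y": 0,"z": 0,"rx": 0,"ry": 0,"rz": 0,"claw": 255}]'

```text
time_s: 23.35
position: [0.4419, 0.1924, 0.0567]
tcp_rot: [[-0.612, -0.79, 0.005], [-0.79, 0.612, 0.002], [-0.004, -0.002, -1.0]]
force: [5.3, 4.3, -2.8]
opening: 0.136
grasp_force: 30.0
```

```bash
python3 -c "
from h import *
rep()"
```

```text
t 23.35 safe mm [-156.2   -0.4   56.7] F [ 6.6 -1.6 -2.8] open 0.14 gf 30.0 dR [-0.14  0.26 -0.14]
```

At the stop (60.2 mm, force rising). Release and lift away.

apply_moves --rows '[{"x": 1,"y": 0,"z": 0,"rx": 0,"ry": 0,"rz": 0,"claw": 255},{"x": 1,"y": 0,"z": 0,"rx": 0,"ry": 0,"rz": 0,"claw": 110},{"x": 0,"y": 0,"z": 0,"rx": 0,"ry": 0,"rz": 0,"claw": 110},{"x": 0,"y": 0,"z": 0,"rx": 0,"ry": 0,"rz": 0,"claw": 110},{"x": 0,"y": 0,"z": 0,"rx": 0,"ry": 0,"rz": 0,"claw": 110},{"x": 0,"y": 0,"z": -30,"rx": 0,"ry": 0,"rz": 0,"claw": 110},{"x": 0,"y": 0,"z": -80,"rx": 0,"ry": 0,"rz": 0,"claw": 110},{"x": 0,"y": 0,"z": -140,"rx": 0,"ry": 0,"rz": 0,"claw": 110},{"x": 0,"y": 0,"z": -160,"rx": 0,"ry": 0,"rz": 0,"claw": 110},{"x": 0,"y": 0,"z": -160,"rx": 0,"ry": 0,"rz": 0,"claw": 110}]'

```text
time_s: 24.6
position: [0.4406, 0.1916, 0.2181]
tcp_rot: [[-0.612, -0.791, 0.004], [-0.791, 0.612, 0.001], [-0.003, -0.003, -1.0]]
force: [-0.3, -0.0, 0.1]
opening: 0.567
grasp_force: 0.0
```

```bash
python3 -c "
from h import *
rep(); im,d=snap('scene','s4'); cv2.imwrite('pics/s4c.png',cv2.resize(im[:,:,::-1],None,fx=1.4,fy=1.4))
im,d=snap('wrist','w4'); C=cloud('wrist',d); p=((C-O)@S*1000).reshape(-1,3)
q=p[(p[:,2]>55)&(p[:,2]<70)&(abs(p[:,1])<9)&(p[:,0]<-100)]; print(len(q),q.min(0),q.max(0))"
```

```text
t 24.6 safe mm [-1.577e+02  2.000e-01  2.181e+02] F [-0.2  0.2  0.1] open 0.57 gf 0.0 dR [-0.15  0.17 -0.08]
628 [-183.95009969   -7.49605911   55.41203496] [-135.58025363    8.13323438   63.3584483 ]
```

View pics/s4c.png

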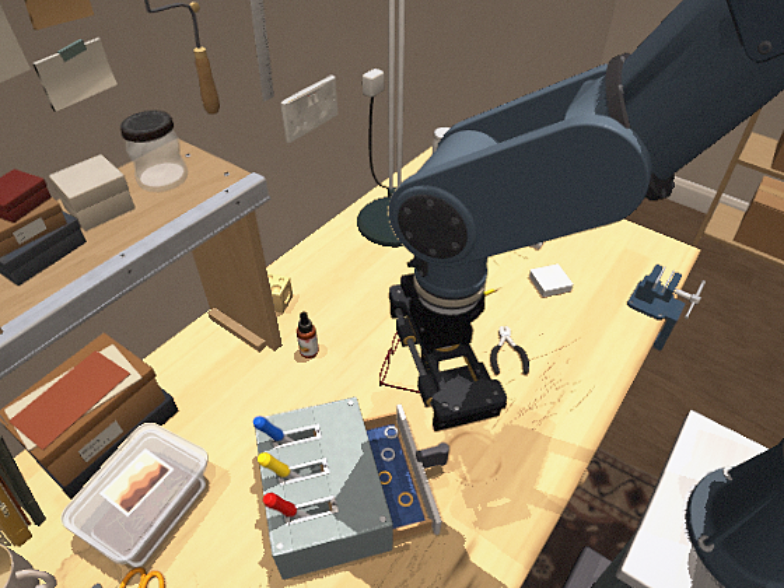

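The scene shows the drawer open at (405,475) with rings inside, all three levers back at (265–285, 430–505), and the bottle, cutters and block untouched. The wrist depth puts the fin 59.6 mm out.

```bash
python3 -c "
from rig import *
print(hand_in())"
```

```text
the job is handed in; nothing more can be done
None
```

The safe is open and handed in: I pushed the levers back in the order yellow, red, blue, pulled the drawer about 60 mm out to its stop and let go, after about 25 s of the 72 s allowed. The largest push on a lever was about 9 N, and the arm touched none of the loose items.

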